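Put the tape away in the repair kit and click its lid shut

ROBOT

A 6-joint arm with a two-finger parallel gripper is mounted at the origin on a cart in front of the work surface, level with it; the furniture and walls round the work are solid. World frame = base frame: x ahead of the robot, y to its left, z up, the work surface at z = 0. Lengths are in m, angles in rad, forces in N, time in s.
With the tool pointing down it reaches from about 0.375 to 0.975 m from the base axis. Payload 3.8 kg.
Tool frame: the origin (TCP) lies between the finger pads, 19 mm behind the fingertips; this is the grasp point; z points along the fingers, y is the line along which they close (so a half turn about z gives the same grasp; the last joint's range is limited). The gripper opens to 85 mm and grips with 20 to 120 N. Pads are 22 mm wide; open, the fingers measure 114 mm over their backs; the gripper's body (76 mm by 85 mm) begins 54 mm behind the grasp point. The pads swing forward as they close: fully open they stand 13 mm farther back than shut.
Start: joints at [1.181, 0.264, 1.604, -0, 1.274, -0.037], TCP at [0.233, 0.633, 0.25] pointing down, gripper open.
Joint ranges: [-2.63, 2.63], [-0.94, 2.18], [0.31, 2.57], [-1.31, 4.45], [0, 2.66], [-2.55, 2.55]. Speed limits (rad/s): [2.57, 2.57, 3.14, 3.14, 3.14, 3.14].

INTERFACE

Orientations are given as a rotation vector (axis times angle).
In Python, from workcell import * gives the robot as it stands. Calls block until the motion is done:
- goto(position, orientation): joint-space move of the TCP to a pose.
- move_straight(position, rot=None, vel=0.15): straight line of the TCP; rot=None keeps the orientation; vel is the mean speed in m/s.
- move_joints(angles): joint-space move.
- move_gripper(opening, strength=None): opening from 0.0 (shut) to 1.0 (fully open); strength is the grip in N (None keeps the last); returns when the fingers have stopped.
- dwell(seconds).
- inverse_kinematics(position, orientation): joint angles nearest the present ones, or None.
- get_state(): the state.
- snapshot(name): name is "scene" or "top"; returns the picture (420x560x3 uint8, red, green, blue); there is no depth.
- calibration(name): a dict with "intrinsics" (3x3 intrinsics, pixels), "R" (3x3) and "t" (3): a world point X has camera coordinates R X + t. Camera axes: x right, y down, z forward; pixel columns grow to the right and rows downward; lengths in m; the calibration is good to about 2 mm. A picture is of the moment at which its call begins. calibration takes no time and is no camera call.
A pose or a line that the arm cannot do raises IKError and nothing moves.
- job_done(): hands the job in; it is judged then, once.
Trained networks look in the newest picture that a camera, given by its name, has taken for a name from the list of things; names that differ only in an ending like _2 or _b are one class to them, and where a whole thing is asked for, a point or a joint stands for the part that bears it (a point fixed in the world has none). Each returns a list of dicts, best first, with "confidence" (0 to 1); they miss things now and then, are a little off and sometimes report something else, mostly with a low value. They report only what shows in the picture. A call takes as long as a camera call.
- search_frame(camera, name): "pixel" ([row, column] in pixels, amid what is visible of it).
- outline_of(camera, name): "pixels" (420x560 bool, what is visible of it) and "pixel" ([row, column] in pixels, amid what is visible of it).
- place_of(camera, name): "pixel" ([row, column] in pixels: a listed point, or the origin of a listed thing).
The state is a dict: "clock": time; "joints": joint angles; "joint_velocities": joint speeds; "joint_efforts": joint torques, N m; "position": TCP position; "tcp_rot": TCP orientation; "wrist_force": force on the tool from outside, world axes, zero at the start; "ft_torque": the same for the moment, N m; "finger_gap": opening from 0.0 (shut) to 1.0 (fully open); "gripper_force": force on a finger pad.
Only numpy, scipy, OpenCV 4.12 (cv2) and the standard library are available. Lean on these libraries where they do the work, as an engineer would, in place of code of your own. Each camera call takes 0.05 s, during which the arm holds its last target. There are 200 camera calls.

TASK

Lay the roll of black tape flat in the large empty compartment of the repair-kit case under the riser shelf. Then push the case's orange lid down and press its front edge until the spring catch clicks and holds it shut. Leave the brass knob and the rubber ring where they are.

Things in the scene. Friction and masses are not known exactly. Their poses are not given: they have to be found in the camera images.
- tape: Roll of black electrical tape with a white core, lying flat on the worktop in front of the shelf: 64 mm outside diameter, 19 mm high, under 0.1 kg. Can be taken across its diameter from above. Origin at the centre of its underside, z up. It and the brass knob may have changed places.
- brass_knob: Brass cabinet knob, 56 mm diameter, 46 mm high, standing loose on the worktop; a bystander. Origin at the centre of its underside.
- rubber_ring: Black rubber ring, 116 mm outside diameter, 21 mm high, lying loose on the worktop in front of the shelf; a bystander. Origin at the centre of its underside.
- riser: Fixed plywood riser shelf that roofs the case. Origin on the worktop under the middle of its board, x to the back, z up. Board 210 (x) by 400 (y) mm, underside at z = 370, top 388 mm, with fixed things up to 200 mm tall on it. Side panels 18 mm thick at y = +-187 mm, x = -10 to 100 mm, so the front part is open at the sides. A 70 mm deep rail hangs below the board at x = 85 mm.
- shelf_front (a point): Middle of the front lower edge of the shelf board, 370 mm above the worktop. The case's front wall stands 22 to 32 mm further back, so a tool pointing straight down cannot reach the case: come in from the front below this edge, the tool leaning back to the robot by 25 to 45 degrees from vertical.
- kit_case: Repair-kit case fixed on the worktop. Grey base 120 (x) by 240 (y) by 48 (z) mm, walls and floor 4 mm. Origin at the centre of its underside, x to the back (hinge), -x to the front (catch). A 30 mm high divider at y = +44 mm parts a narrow compartment (marker pen fixed in it) from the large empty one, x = -56 to 56, y = -116 to 42 mm.
- bay (a point): Centre of the floor of the large empty compartment, 4 mm above the case's underside; at x = 0, y = -37 mm of the case.
- lid (a joint): Angle of the orange lid, rad: 0 shut, grows as the front edge rises, 0.90 to 1.02 at the start. A stiff hinge holds it at any angle. Pushing it down takes about 1.5 N at the front edge until, near 0.085, a bar on that edge meets the catch; then 9 to 10 N pushes it past (let go too early, it springs back to 0.085). Clicked shut it stays below 0.02 and cannot rise.
- lid_hinge (a point): Middle of the lid's hinge line, which runs along the case's y at x = 60, z = 48 mm of the case. The lid is a shallow tray 122 mm long (front to hinge), 242 mm wide and 14 mm high: shut, its top is 62 mm above the worktop.
- lid_edge (a point): Where to press: point on the lid's outer (top) face, in the middle of a black ribbed strip, 12 mm in from the free front edge. It moves with the lid, 108 mm from the hinge line along the lid and 14 mm square to it.
- catch (a joint): Outward travel (m) of the black spring catch in the middle of the case's front: 0 at home, up to 0.009 when the lid's bar pushes it out; it springs back by itself, also over the shut lid. It is 26 mm wide, stands 20 mm out from the front wall and up to 68 mm above the worktop. Leave it free: press only on the lid's top.

How it is judged:
By the outcome, as a careful person would: the job done as asked, in the order asked, and still so for the second after the job is handed in, with the robot touching nothing.
It also fails if it takes over 53 s, if anything falls off the work surface, if the arm or the gripper's body presses on something with over 40 N, if the wrist force passes 120 N, or if a joint passes its speed limit or range.

## Working session

There is one attempt and no reset: what is moved stays moved. The work goes in short steps, each a Python script; the robot and the scene stay as the last script left them, time stands still between calls to the robot, and variables do not carry over. Pictures are saved under pics/ and viewed, at most 10 in all, crops included, and the job is handed in when it is done.

```bash
mkdir -p pics; ls; cat > h.py <<'E'
from workcell import *
import numpy as np, cv2
from scipy.spatial.transform import Rotation as Rn
C={n:calibration(n) for n in("scene","top")}
def P(n):
    c=C[n];return np.array(c["intrinsics"])@np.c_[c["R"],c["t"]]
def tri(a,b):
    X=cv2.triangulatePoints(P("scene"),P("top"),np.float64(a[::-1]).reshape(2,1),np.float64(b[::-1]).reshape(2,1)).ravel();return X[:3]/X[3]
def ray(n,p,z):
    c=C[n];R=np.array(c["R"]);o=-R.T@np.array(c["t"])
    d=R.T@np.linalg.inv(c["intrinsics"])@np.array([p[1],p[0],1.]);return o+d*(z-o[2])/d[2]
def proj(n,X):
    q=P(n)@np.r_[X,1];return (q[:2]/q[2])[::-1]
def save(n,f):
    im=snapshot(n);cv2.imwrite(f"pics/{f}.png",im[:,:,::-1]);return im
E
python3 - <<'E'
from h import *
np.set_printoptions(precision=4,suppress=True)
a=save("scene","s0");b=save("top","t0")
for n in C: print(n,-np.array(C[n]["R"]).T@C[n]["t"])
for k in["tape","brass_knob","rubber_ring","riser","shelf_front","kit_case","bay","lid_hinge","lid_edge"]:
    r={}
    for n in C:
        d=place_of(n,k);r[n]=d
        print(k,n,[(np.round(x["pixel"],1).tolist(),round(x["confidence"],2)) for x in d[:3]])
    if r["scene"] and r["top"]: print("   tri",tri(r["scene"][0]["pixel"],r["top"][0]["pixel"]))
print(get_state()["clock"])
E
```

```text
pics
workcell.py
scene [-0.1106 -0.4712  0.8259]
top [0.1931 0.0434 1.4877]
tape scene [([310.6, 258.2], 0.79)]
tape top [([276.1, 301.9], 0.6)]
   tri [ 0.4292 -0.101   0.0151]
brass_knob scene [([289.4, 215.5], 0.5)]
brass_knob top [([259.6, 349.8], 0.87), ([196.6, 220.0], 0.56)]
   tri [ 0.3397 -0.167   0.2936]
rubber_ring scene [([289.2, 213.4], 0.79)]
rubber_ring top [([290.1, 245.7], 0.57)]
   tri [ 0.4453  0.0674 -0.0168]
riser scene []
riser top [([212.3, 217.0], 0.24)]
shelf_front scene [([153.8, 230.6], 0.97)]
shelf_front top [([211.2, 214.0], 0.91)]
   tri [0.5832 0.0809 0.3552]
kit_case scene []
kit_case top [([196.7, 219.4], 0.4)]
bay scene [([244.1, 269.1], 0.85)]
bay top [([218.1, 236.7], 0.72)]
   tri [0.6663 0.0279 0.004 ]
lid_hinge scene [([217.7, 265.2], 0.6), ([201.9, 258.0], 0.51)]
lid_hinge top [([195.1, 219.8], 0.75)]
   tri [0.7249 0.0629 0.0643]
lid_edge scene [([202.9, 257.5], 0.82), ([221.6, 263.5], 0.51)]
lid_edge top []
1.0
```

```bash
python3 -c "
import cv2,numpy as np
a=cv2.imread('pics/s0.png');b=cv2.imread('pics/t0.png')
cv2.imwrite('pics/s1.png',cv2.resize(a[100:370,90:450],(800,600)));cv2.imwrite('pics/t1.png',cv2.resize(b[150:330,150:390],(800,600)))"
```

```text
(no output)
```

View pics/s1.png

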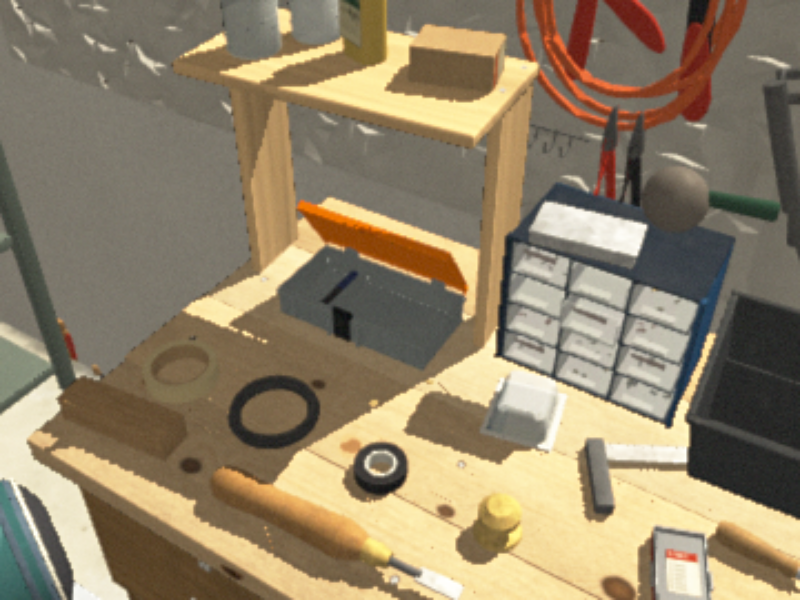

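View pics/t1.png

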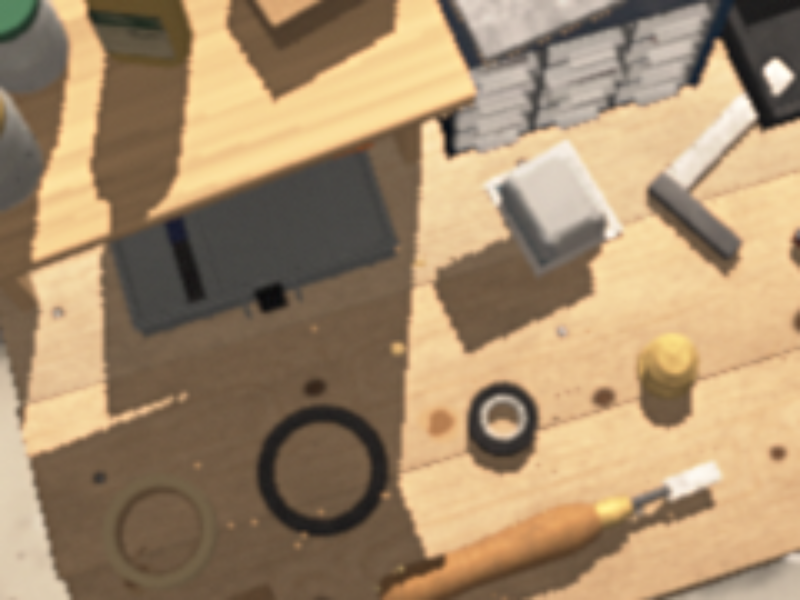

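The scene view shows the tape at about (310,261), the knob at (334,315) and the rubber ring at (285,214), with the lid open. The top view has the tape at (276,301), the knob at (259,350) and the ring at (291,246). The network's "brass_knob" hit in the scene image is wrong, since it lands on the ring. Next I'll refine the positions from the outlines and my own corner picks.

```bash
python3 - <<'E'
from h import *
from scipy.optimize import least_squares
np.set_printoptions(precision=4,suppress=True)
s=lambda u,v:(100+v*.45,90+u*.45); t=lambda u,v:(150+v*.3,150+u*.3)
snapshot("scene");snapshot("top")
O={}
for n in C:
    d=outline_of(n,"tape"); 
    for x in d[:2]:
        m=x["pixels"];ys,xs=np.nonzero(m);print(n,"tape",x["confidence"],m.sum(),ys.mean(),xs.mean(),(ys.min()+ys.max())/2,(xs.min()+xs.max())/2)
    m=d[0]["pixels"];O[n]=(np.nonzero(m)[0].mean(),np.nonzero(m)[1].mean())
    print(" z=.0095:",ray(n,O[n],.0095))
print("tape tri",tri(O["scene"],O["top"]))
print("knob",tri(s(497,545),t(667,390)),"chisel hi",ray("top",t(560,510),.03),ray("top",t(470,545),.03),"tip",ray("top",t(700,475),.01))
pts=[("top",t(145,333),(-60,120,48)),("top",t(397,255),(-60,-120,48)),("scene",s(280,292),(-60,120,48)),("scene",s(420,362),(-60,-120,0))]
for _ in range(1):
    for n in C:
        for k,X in(("bay",(0,-37,4)),("lid_hinge",(60,0,48))):
            for x in place_of(n,k)[:1]:
                print(k,n,x["pixel"],x["confidence"]);pts.append((n,x["pixel"],X))
def W(p,X):
    c,q=np.cos(p[2]),np.sin(p[2]);X=np.array(X)/1e3;return np.array([p[0]+c*X[0]-q*X[1],p[1]+q*X[0]+c*X[1],X[2]])
f=lambda p:np.concatenate([proj(n,W(p,X))-np.array(a) for n,a,X in pts])
r=least_squares(f,[.67,.06,0],loss="soft_l1",x_scale=[.01,.01,.01]);print("case",r.x);print(f(r.x).reshape(-1,2))
sf=[place_of(n,"shelf_front")[0]["pixel"] for n in("scene","top")];print("shelf",tri(*sf))
for x in place_of("scene","lid_edge")[:2]:
    g=lambda th:proj("scene",W(r.x,(60-108*np.cos(th)+14*np.sin(th),0,48+108*np.sin(th)+14*np.cos(th))))
    print("lid",x["confidence"],x["pixel"],[(th,g(th)) for th in(.85,.9,.96,1.02)])
print(get_state()["clock"],get_state()["finger_gap"])
E
```

```text
scene tape 0.62 530 310.81320754716984 260.3 311.0 260.0
 z=.0095: [ 0.4326 -0.1017  0.0095]
top tape 0.74 316 275.1677215189873 300.6455696202532 275.0 300.5
 z=.0095: [ 0.4352 -0.1001  0.0095]
tape tri [ 0.4356 -0.1003  0.0057]
knob [ 0.4221 -0.2568 -0.0162] chisel hi [ 0.3408 -0.1205  0.03  ] [ 0.3357 -0.0379  0.03  ] tip [ 0.335  -0.2494  0.01  ]
bay scene [245.0, 267.3] 0.75
lid_hinge scene [219.8, 262.6] 0.62
bay top [217.2, 238.2] 0.8
lid_hinge top [200.3, 217.9] 0.88
case [0.6609 0.0658 0.0693]
[[ 0.2494 -0.8824]
 [-5.0616  0.3964]
 [-0.6133 -3.0743]
 [ 3.7151  1.2333]
 [ 0.373  -1.7109]
 [ 1.2628  1.7207]
 [ 0.2857 -0.7202]
 [-0.5662  0.114 ]]
shelf [0.5838 0.0859 0.3583]
lid 0.9 [202.2, 260.0] [(0.85, array([208.5501, 254.4314])), (0.9, array([206.9853, 255.1622])), (0.96, array([205.1643, 256.0688])), (1.02, array([203.4124, 257.0037]))]
1.55 1.0044285354580018
```

```bash
cat >> h.py <<'E'
def W(p,X):
    c,q=np.cos(p[2]),np.sin(p[2]);X=np.array(X)/1e3;return np.array([p[0]+c*X[0]-q*X[1],p[1]+q*X[0]+c*X[1],X[2]])
E
cat > ov.py <<'E'
from h import *
import sys
p=eval(sys.argv[1])
K=5
out=[]
for n,f,(r0,c0,hh,ww) in(("scene","s0",(180,205,90,110)),("top","t0",(190,180,70,110))):
    im=cv2.imread(f"pics/{f}.png");im=cv2.resize(im[r0:r0+hh,c0:c0+ww],None,fx=K,fy=K,interpolation=cv2.INTER_CUBIC)
    for z in(0,48):
        q=np.array([[(proj(n,W(p,(x,y,z)))[::-1]+.5-[c0,r0])*K] for x,y in((-60,120),(-60,-120),(60,-120),(60,120))])
        cv2.polylines(im,[q.round().astype(int)],True,(0,255,255) if z else (0,255,0),1)
    out.append(im)
v=np.vstack(out);cv2.imwrite(f"pics/{sys.argv[2]}.png",cv2.resize(v,None,fx=.75,fy=.75,interpolation=cv2.INTER_AREA))
E
python3 ov.py "[.6609,.0658,.0693]" ov1
```

```text
(no output)
```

View pics/ov1.png

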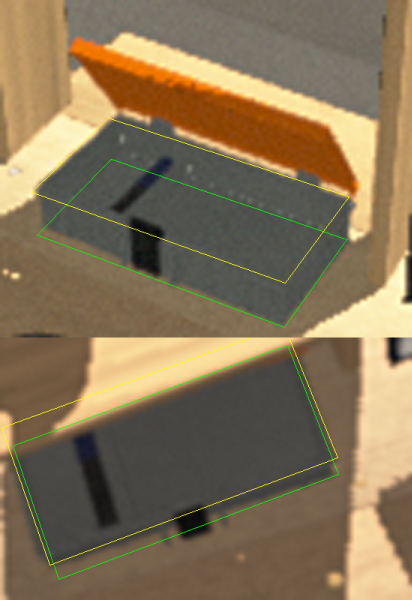

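```bash
python3 - <<'E'
from h import *
from scipy.optimize import least_squares
np.set_printoptions(precision=4,suppress=True)
s=lambda u,v:(180+v/3.75-.5,205+u/3.75-.5); t=lambda u,v:(190+(v-337.5)/3.75-.5,180+u/3.75-.5)
pts=[("top",t(55,564),(-60,120,0)),("top",t(337,471),(-60,-120,0)),("scene",s(42,230),(-60,120,0)),("scene",s(285,325),(-60,-120,0)),("scene",s(351,197),(60,-120,48)),("scene",s(113,120),(60,120,48)),
("scene",[244.6,268],(0,-37,4)),("top",[217.6,237.5],(0,-37,4)),("top",[197.7,219],(60,0,48))]
f=lambda p:np.concatenate([proj(n,W(p,X))-np.array(a) for n,a,X in pts])
r=least_squares(f,[.67,.06,0],loss="soft_l1",x_scale=[.01,.01,.01]);p=r.x;print(p);print(f(p).reshape(-1,2))
# lid free top edge corners
for th in(.85,.9,.95,1.0,1.05):
    g=[proj("scene",W(p,(60-122*np.cos(th)+14*np.sin(th),y,48+122*np.sin(th)+14*np.cos(th)))) for y in(121,-121)]
    print(th,[((q[1]+.5-205)*3.75,(q[0]+.5-180)*3.75) for q in g])
print("shelf in case frame",Rn.from_euler("z",-p[2]).apply(np.array([.5838,.0859,.3583])-[p[0],p[1],0]))
import subprocess
subprocess.run(["python3","ov.py",str(p.tolist()),"ov2"])
E
```

```text
[0.666  0.0644 0.0426]
[[ 1.4335  0.2343]
 [ 0.2724  0.222 ]
 [-0.086   0.031 ]
 [ 0.0873  0.0277]
 [-0.0787  0.5229]
 [-1.6074  0.8213]
 [ 0.2084 -1.3466]
 [-1.4648  0.07  ]
 [ 0.2077 -0.4756]]
0.85 [(np.float64(61.71523804974452), np.float64(59.66164897046589)), (np.float64(320.01114024600923), np.float64(147.03002736296224))]
0.9 [(np.float64(65.0013169349545), np.float64(53.31003990926142)), (np.float64(323.1711868394509), np.float64(140.03591927768045))]
0.95 [(np.float64(68.41396905024126), np.float64(47.141792957014594)), (np.float64(326.40542478224035), np.float64(133.2208339500179))]
1.0 [(np.float64(71.94178713461864), np.float64(41.17552673459606)), (np.float64(329.7030646370251), np.float64(126.60574918675533))]
1.05 [(np.float64(75.57303329367421), np.float64(35.42890886382299)), (np.float64(333.05317926223245), np.float64(120.21064030875837))]
shelf in case frame [-0.0812  0.025   0.3583]
```

View pics/ov2.png

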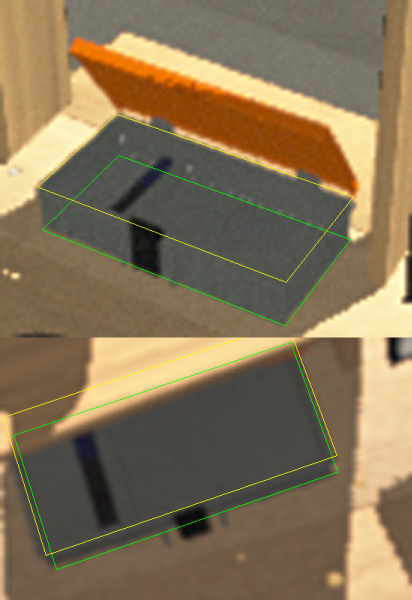

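The overlay now fits, giving a case pose of about (0.666, 0.064) with yaw 0.043 and the lid at about 1.0 rad. Now I'll check reachability, then descend on the tape.

```bash
cat >> h.py <<'E'
CASE=np.array([.6655,.0645,.043])
def rot(a,psi,flip=0):
    a=np.radians(a);z=[np.sin(a)*np.cos(psi),np.sin(a)*np.sin(psi),-np.cos(a)];y=np.array([np.sin(psi),-np.cos(psi),0])*(-1 if flip else 1)
    return Rn.from_matrix(np.c_[np.cross(y,z),y,z]).as_rotvec()
def F(): 
    s=get_state();return np.array(s["wrist_force"])
TP=np.array([.4345,-.101])
E
python3 - <<'E'
from h import *
np.set_printoptions(precision=3,suppress=True)
print(Rn.from_rotvec(get_state()["tcp_rot"]).as_matrix())
for fl in(0,1):
    for nm,p,r in(("pickhi",(*TP,.12),rot(36,0,fl)),("pick",(*TP,.02),rot(36,0,fl)),("pre",W(CASE,(-160,-62,100)),rot(36,CASE[2],fl)),("bay",W(CASE,(-12,-62,25)),rot(36,CASE[2],fl)),
      ("lid0",W(CASE,(0,0,190)),rot(28,CASE[2],fl)),("lid1",W(CASE,(-55,0,70)),rot(28,CASE[2],fl))):
        print(fl,nm,inverse_kinematics(p,r))
E
```

```text
[[-0.938  0.346  0.   ]
 [ 0.346  0.938  0.   ]
 [-0.     0.    -1.   ]]
0 pickhi None
0 pick None
0 pre [-0.119 -0.192  2.516  0.456  0.217  0.993]
0 bay [-0.067  0.252  2.255  1.418  0.066  0.064]
0 lid0 [ 0.064  0.046  2.046 -0.019  0.562  1.605]
0 lid1 [ 0.067  0.114  2.239 -0.038  0.3    1.628]
1 pickhi None
1 pick None
1 pre [-0.119 -0.192  2.516  0.456  0.217 -2.149]
1 bay None
1 lid0 [ 0.064  0.046  2.046 -0.019  0.562 -1.536]
1 lid1 [ 0.067  0.114  2.239 -0.038  0.3   -1.514]
```

```bash
python3 - <<'E'
from h import *
np.set_printoptions(precision=2,suppress=True)
for a in(26,30,34):
  for fl in(0,1):
    print("== bay",a,fl,*[inverse_kinematics(W(CASE,X),rot(a,CASE[2]+dp,fl)) for dp in (0,) for X in((-12,-62,25),(-30,-62,85),(-160,-62,110))])
    for psi in np.radians(range(-180,180,30)):
        q=[inverse_kinematics((*TP,z),rot(a,psi,fl)) for z in(.02,.1)]
        if q[0] is not None and q[1] is not None: print(a,fl,round(np.degrees(psi)),np.array(q[0]),np.array(q[1]))
E
```

```text
== bay 26 0 [-0.06  0.27  2.15  0.16  0.28  1.33] [-0.06  0.14  2.16  0.12  0.39  1.37] [-0.1  -0.16  2.4   0.14  0.46  1.32]
26 0 -180 [-0.22  0.39  1.98 -0.1   1.21 -1.73] [-0.22  0.28  1.95 -0.1   1.36 -1.74]
26 0 -150 [-0.1   0.35  2.04 -0.28  1.14 -2.02] [-0.1   0.23  2.01 -0.27  1.29 -2.06]
26 0 -120 [-0.    0.27  2.16 -0.47  1.   -2.31] [-0.    0.14  2.12 -0.43  1.15 -2.39]
26 0 -30 [-0.17 -0.07  2.55 -0.58  0.28  2.45] [-0.17 -0.27  2.5  -0.32  0.5   2.17]
26 0 0 [-0.42 -0.08  2.56  0.64  0.3   0.58] [-0.42 -0.28  2.51  0.37  0.52  0.87]
26 0 30 [-0.58  0.01  2.47  0.78  0.59 -0.18] [-0.58 -0.16  2.42  0.6   0.76  0.05]
26 0 60 [-0.62  0.14  2.32  0.63  0.83 -0.56] [-0.62 -0.01  2.28  0.55  0.99 -0.43]
26 0 90 [-0.56  0.26  2.17  0.45  1.01 -0.87] [-0.56  0.13  2.14  0.42  1.16 -0.79]
26 0 120 [-0.46  0.34  2.06  0.27  1.14 -1.15] [-0.46  0.22  2.02  0.25  1.29 -1.11]
26 0 150 [-0.34  0.39  1.99  0.08  1.21 -1.44] [-0.34  0.28  1.96  0.08  1.36 -1.42]
== bay 26 1 [-0.06  0.27  2.15  0.16  0.28 -1.81] [-0.06  0.14  2.16  0.12  0.39 -1.77] [-0.1  -0.16  2.4   0.14  0.46 -1.82]

[... 3378 characters left out ...]
8 -0.11  1.48  1.41]
34 1 -150 [-0.06  0.44  1.97 -0.33  1.26  1.18] [-0.06  0.32  1.95 -0.32  1.39  1.13]
34 1 -120 [ 0.06  0.35  2.11 -0.55  1.11  0.94] [ 0.06  0.21  2.09 -0.51  1.24  0.86]
34 1 -90 [ 0.13  0.22  2.3  -0.79  0.89  0.73] [ 0.13  0.06  2.27 -0.7   1.03  0.57]
34 1 -60 [ 0.1   0.06  2.49 -1.08  0.62  0.49] [ 0.1  -0.13  2.45 -0.85  0.75  0.19]
34 1 60 [-0.71  0.2   2.32  0.77  0.91  2.38] [-0.71  0.04  2.29  0.69  1.05  2.53]
34 1 90 [-0.63  0.33  2.14  0.53  1.11  2.17] [-0.63  0.2   2.11  0.5   1.25  2.25]
34 1 120 [-0.5   0.43  1.99  0.31  1.26  1.94] [-0.5   0.31  1.96  0.3   1.4   1.98]
34 1 150 [-0.35  0.48  1.91  0.1   1.34  1.69] [-0.35  0.37  1.88  0.09  1.48  1.7 ]
```

```bash
python3 - <<'E'
from h import *
np.set_printoptions(precision=4,suppress=True)
A=32;r=rot(A,-np.pi/2,1);off=np.array([0,.006*np.sin(np.radians(A))/np.sin(np.radians(A))*.6])
b=TP+off
print(get_state()["position"])
goto((*b,.13),r); print("opened",get_state()["clock"])
move_gripper(.92,40);print(get_state()["position"],get_state()["finger_gap"])
move_straight((*b,.032),vel=.12);f0=F();print(f0,get_state()["clock"])
z=.032;hit=False
while z>.0145:
    z-=.0025;move_straight((*b,z),vel=.05);d=F()-f0
    if np.linalg.norm(d)>3: hit=True;break
print(z,hit,d,get_state()["position"],get_state()["clock"])
save("scene","s2")
E
python3 -c "
import cv2
a=cv2.imread('pics/s2.png');cv2.imwrite('pics/s2c.png',cv2.resize(a[220:370,160:360],(800,600)))"
```

```text
[0.2332 0.6334 0.25  ]
opened 4.2583
[ 0.4347 -0.0971  0.1301] 0.9205986041886244
[1.1716 0.2837 0.0777] 5.4667
0.012000000000000007 False [-1.6015 -0.4381  0.3308] [ 0.4343 -0.0974  0.0118] 7.4667
```

View pics/s2c.png

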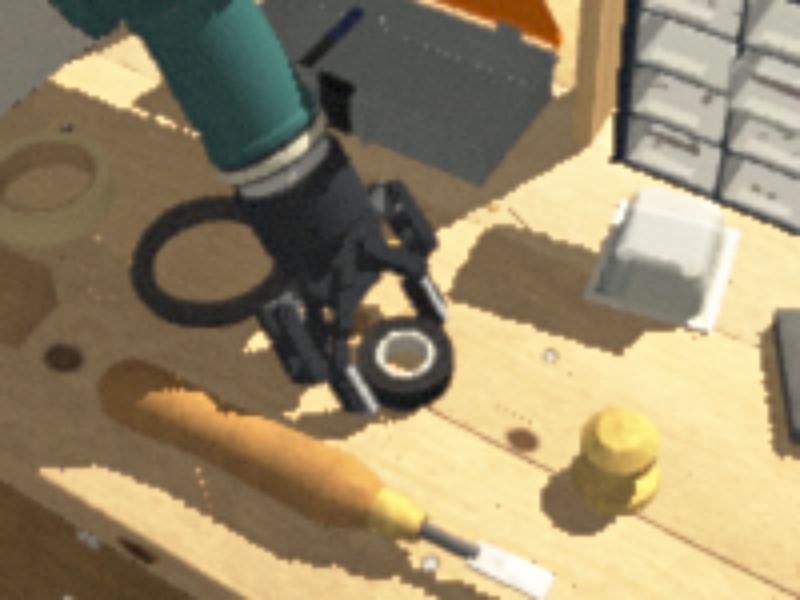

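The picture shows both fingertips straddling the tape, with their midpoint at about (310,261), which matches the tape's centre. I'll raise slightly to allow for the pads swinging forward, then grip and lift.

```bash
python3 - <<'E'
from h import *
np.set_printoptions(precision=4,suppress=True)
p=get_state()["position"]; 
move_straight((.4345,p[1],.0155),vel=.05)
move_gripper(0.3,40);s=get_state();print(s["finger_gap"],s["gripper_force"],s["wrist_force"],s["clock"])
move_straight((.4345,p[1],.12),vel=.15);s=get_state();print(s["finger_gap"],s["gripper_force"],s["wrist_force"],s["clock"])
goto(W(CASE,(-170,-62,115)),rot(32,CASE[2],0))
s=get_state();print(s["finger_gap"],s["gripper_force"],s["joints"],s["clock"])
a=save("scene","s3");b=save("top","t3")
v=np.vstack([cv2.resize(a[170:320,180:380],(560,420))[:300],cv2.resize(b[190:290,180:320],(560,400))[:300]]);cv2.imwrite("pics/c3.png",v[:,:,::-1])
E
```

```text
0.7238511747924615 43.712534326466255 [-1.1219  2.384   6.0189] 8.075
0.719104572308345 43.42766822199337 [ 0.0106 -0.0343 -0.7562] 8.925
0.7189211826503843 43.43783888616599 [-0.1146 -0.2285  2.4793  0.2437  0.3509  1.2046] 9.7917
```

View pics/c3.png

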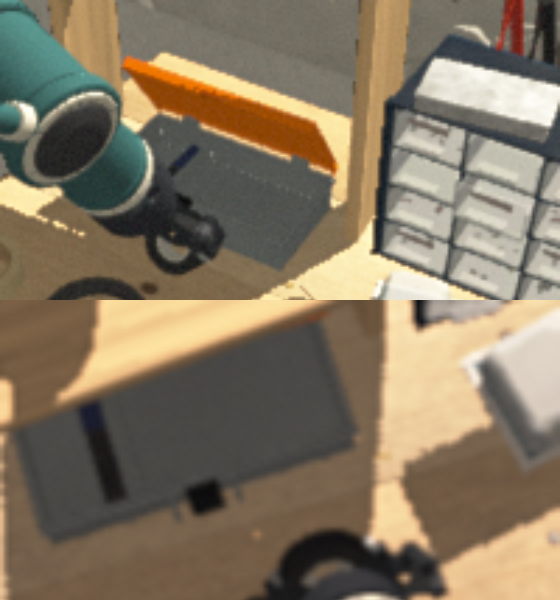

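The tape is held, but it looks steeply tilted. I flipped the tool half a turn between pick and place, which doubles the tilt. I'll turn the wrist back by π and look again.

```bash
python3 - <<'E'
from h import *
q=np.array(get_state()["joints"]);q[5]-=np.pi;move_joints(q)
s=get_state();print(s["finger_gap"],s["position"],s["clock"])
a=save("scene","s4")
for n in C:
    if n=="top": snapshot(n)
    for x in outline_of(n,"tape")[:1]:
        ys,xs=np.nonzero(x["pixels"]);print(n,x["confidence"],ys.mean(),xs.mean(),ys.min(),ys.max(),xs.min(),xs.max())
    print(n,"tcp",proj(n,np.array(s["position"])))
cv2.imwrite("pics/c4.png",cv2.resize(a[200:290,190:310],(800,600),interpolation=cv2.INTER_CUBIC)[:,:,::-1])
E
```

```text
0.7201825863524602 [ 0.49804254 -0.00435217  0.11422999] 12.5417
scene 0.51 259.56756756756755 240.13513513513513 254 264 233 249
scene tcp [253.94388074 242.76596903]
top 0.66 250.51231527093597 259.128078817734 244 260 250 270
top tcp [256.95689946 262.29557989]
```

View pics/c4.png

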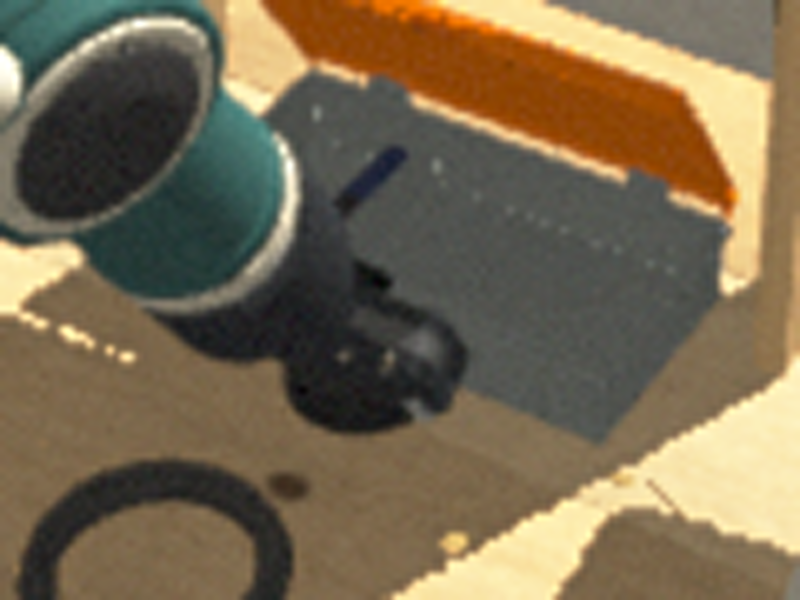

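The tape now lies level in the grip. Inserting it.

```bash
python3 - <<'E'
from h import *
np.set_printoptions(precision=3,suppress=True)
R=rot(32,CASE[2],1)
move_straight(W(CASE,(-120,-62,90)),rot=R,vel=.15)
move_straight(W(CASE,(-20,-62,78)),vel=.12);f0=F();print(f0,get_state()["clock"])
for z in(55,40,30,25,22,20):
    move_straight(W(CASE,(-20,-62,z)),vel=.08);d=F()-f0;print(z,d)
    if np.linalg.norm(d)>5:break
s=get_state();print(s["joints"],s["clock"])
move_gripper(.80);print(get_state()["finger_gap"],F())
move_gripper(.85);print(get_state()["finger_gap"],F())
move_straight(W(CASE,(-24,-62,75)),vel=.1);print(F())
move_straight(W(CASE,(-150,-62,120)),vel=.2);print(get_state()["clock"])
a=save("scene","s5");b=save("top","t5")
for n in C:
    for x in place_of(n,"tape")[:1]: print(n,x)
v=np.hstack([cv2.resize(a[190:270,200:300],(400,320)),cv2.resize(b[190:270,180:280],(400,320))]);cv2.imwrite("pics/c5.png",v[:,:,::-1])
E
```

```text
[-0.468  0.37  -0.758] 14.2583
55 [ 0.795 -0.82   0.522]
40 [-0.023 -0.369 -0.128]
30 [ 0.59  -0.874  0.372]
25 [ 0.149 -0.98   3.66 ]
22 [-0.54  -0.326 11.116]
[-0.065  0.245  2.226  0.489  0.119 -2.149] 15.8167
0.80086649204282 [2.413 4.018 5.65 ]
0.84953074992997 [2.164 4.41  5.535]
[-0.473 -0.373 -0.533]
17.7833
scene {'pixel': [249.9, 270.2], 'confidence': 0.69}
top {'pixel': [218.2, 248.1], 'confidence': 0.75}
```

View pics/c5.png

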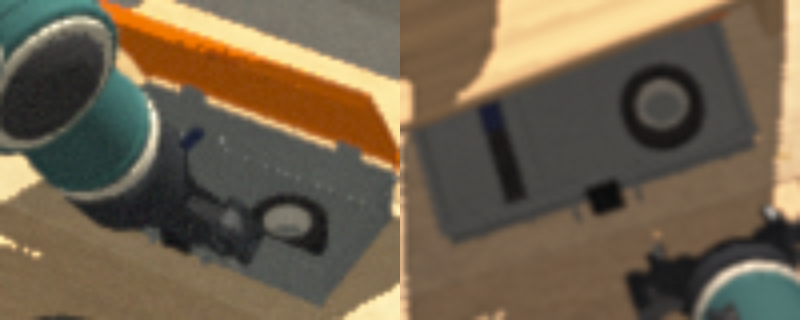

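The tape lies flat in the large compartment, at about (250,270) in the scene view and (216,245) in the top view. Next I'll plan the lid stroke and check its IK.

```bash
cat >> h.py <<'E'
FL=1
def lidpose(th,L,a,lift=0.):
    x=60-L*np.cos(th)+14*np.sin(th);z=48+L*np.sin(th)+14*np.cos(th)+lift
    ar=np.radians(a);s,c=np.sin(ar),np.cos(ar)
    # lowest (robot side) fingertip corner of the shut gripper relative to the TCP
    return W(CASE,(x-(19*s-11*c),0,z+(19*c+11*s))),rot(a,CASE[2],FL)
def path():
    for th in np.arange(1.05,.09,-.1): yield th,115-9*(1.05-th)/.95,45-14*(1.05-th)/.95
E
python3 - <<'E'
from h import *
np.set_printoptions(precision=2,suppress=True)
p0,r0=lidpose(1.05,115,45,15)
for fl in(0,1):
    import h;h.FL=fl
    p0,r0=lidpose(1.05,115,45,15)
    print(fl,[None if q is None else np.array(q) for q in[inverse_kinematics(p0-[.12,0,0],r0),inverse_kinematics(p0,r0)]+[inverse_kinematics(*lidpose(*k)) for k in list(path())[::3]]+[inverse_kinematics(*lidpose(-.03,105,31))]])
E
```

```text
0 [array([ 0.09, -0.28,  2.45, -0.19,  0.19,  1.79]), array([ 0.07, -0.01,  2.23, -0.12,  0.14,  1.71]), array([ 0.07,  0.01,  2.24, -0.16,  0.11,  1.74]), array([ 0.07, -0.  ,  2.25, -0.09,  0.18,  1.68]), array([ 0.07,  0.02,  2.26, -0.06,  0.24,  1.65]), array([ 0.07,  0.07,  2.24, -0.05,  0.28,  1.64]), array([ 0.07,  0.1 ,  2.25, -0.05,  0.25,  1.64])]
1 [array([ 0.09, -0.28,  2.45, -0.19,  0.19, -1.35]), array([ 0.07, -0.01,  2.23, -0.12,  0.14, -1.43]), array([ 0.07,  0.01,  2.24, -0.16,  0.11, -1.4 ]), array([ 0.07, -0.  ,  2.25, -0.09,  0.18, -1.46]), array([ 0.07,  0.02,  2.26, -0.06,  0.24, -1.49]), array([ 0.07,  0.07,  2.24, -0.05,  0.28, -1.51]), array([ 0.07,  0.1 ,  2.25, -0.05,  0.25, -1.5 ])]
```

```bash
python3 - <<'E'
from h import *
np.set_printoptions(precision=2,suppress=True)
move_gripper(0.0,60)
p0,r0=lidpose(1.05,115,45,15)
goto(p0-[.12,0,0],r0);f0=F();move_straight(p0,vel=.12);print("in",F()-f0,get_state()["clock"])
for k in path():
    p,r=lidpose(*k);move_straight(p,rot=r,vel=.08);d=F()-f0;print(round(k[0],2),d)
    if np.linalg.norm(d)>20:print("STOP");break
print(get_state()["clock"],get_state()["finger_gap"])
a=save("scene","s6");cv2.imwrite("pics/c6.png",cv2.resize(a[180:270,195:315],(640,480),interpolation=cv2.INTER_CUBIC)[:,:,::-1])
E
```

```text
in [-0.38  1.37 -0.96] 20.4167
1.05 [ 0.6   0.73 -0.55]
0.95 [ 0.35  1.29 -0.14]
0.85 [ 0.59  1.6  -1.  ]
0.75 [ 2.06  0.5  -0.16]
0.65 [ 0.63  1.3  -0.26]
0.55 [0.16 0.49 0.06]
0.45 [ 1.99  1.32 -0.33]
0.35 [1.06 1.26 0.04]
0.25 [ 1.03  1.1  -0.62]
0.15 [ 0.83  0.29 -1.15]
23.3083 0.0009445674162838894
```

View pics/c6.png

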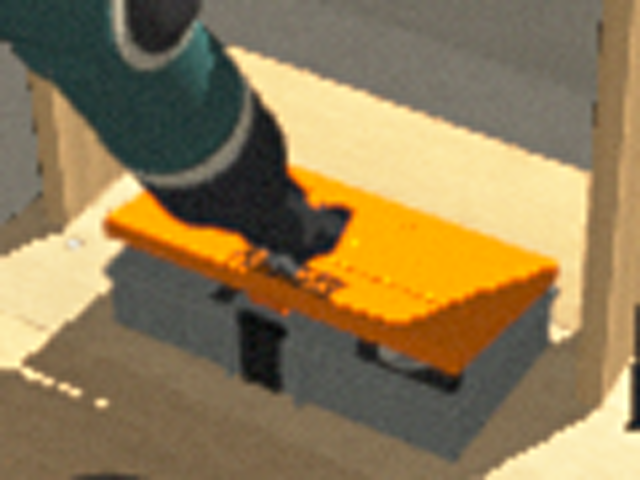

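The lid has followed the fingertips down to about 0.2 rad, and the tip is on the ribbed strip. Now the press.

```bash
python3 - <<'E'
from h import *
np.set_printoptions(precision=1,suppress=True)
f0=np.array([.4,.5,-.5])
for th in np.r_[np.arange(.13,.05,-.02),np.arange(.05,-.09,-.01)]:
    p,r=lidpose(th,106,31);move_straight(p,rot=r,vel=.03);dwell(.05);d=F()-f0;print(round(th,3),d,end="; ")
    if d[2]>26:print("STOP");break
dwell(.3);print(F())
p,r=lidpose(th,106,31);move_straight(p+[-.02,0,.06],vel=.1);move_straight(p+[-.16,0,.14],vel=.2)
print(get_state()["clock"])
a=save("scene","s7");b=save("top","t7")
for x in place_of("scene","lid_edge")[:1]:
    print(x); print([(th,proj("scene",W(CASE,(60-108*np.cos(th)+14*np.sin(th),0,48+108*np.sin(th)+14*np.cos(th))))) for th in(0,.085)])
cv2.imwrite("pics/c7.png",cv2.resize(a[180:300,180:340],(800,600),interpolation=cv2.INTER_CUBIC)[:,:,::-1])
E
```

```text
0.13 [-0.9 -0.6 -0. ]; 0.11 [-0.  -0.8  1.2]; 0.09 [-0.5 -1.1  0.3]; 0.07 [-0.4  0.7 -0.7]; 0.05 [-2.1 -0.5  4.6]; 0.04 [-4.6 -0.9  9.2]; 0.03 [-9.3 -1.2 13.6]; 0.02 [-11.8  -1.3  17.6]; 0.01 [-13.   -1.5  19.2]; -0.0 [-14.5  -1.7  20.6]; -0.01 [-6.7 -0.5 10.5]; -0.02 [-1.  -0.3  3.4]; -0.03 [-7.1 -1.1 11. ]; -0.04 [-10.9  -1.   16.9]; -0.05 [-17.3  -2.3  24.2]; -0.06 [-21.4  -1.8  31.1]; STOP
[-22.3  -2.3  31.2]
30.2
{'pixel': [236.2, 246.0], 'confidence': 0.89}
[(0, array([235.9, 248.2])), (0.085, array([233.3, 248.4]))]
```

View pics/c7.png

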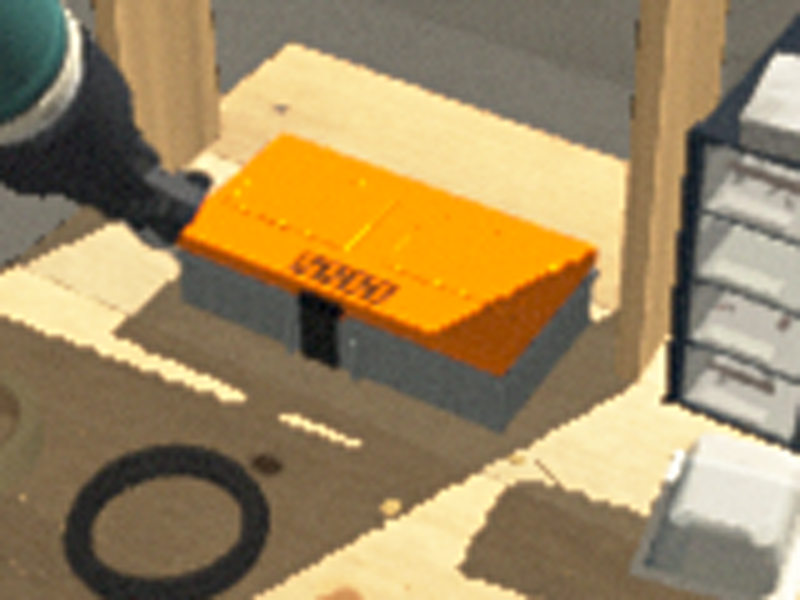

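The lid looks shut: the lid_edge row is 236.2, where shut predicts 235.9 and sprung back predicts 233.3. The force also dropped off the way a click would. To confirm, I'll probe lightly. If the lid had sprung back, the tip would meet it at about 0.06; if it's latched, there should be no contact until about -0.02.

```bash
python3 - <<'E'
from h import *
np.set_printoptions(precision=1,suppress=True)
p,r=lidpose(.2,106,31);move_straight(p+[-.02,0,.04],rot=r,vel=.2)
p,r=lidpose(.12,106,31);move_straight(p,rot=r,vel=.12);dwell(.1);f0=F()
for th in(.06,.03,.01,-.01,-.03):
    p,r=lidpose(th,106,31);move_straight(p,rot=r,vel=.06);dwell(.1);print(th,F()-f0)
move_straight(p+[-.02,0,.06],vel=.12);move_straight(p+[-.16,0,.14],vel=.2);print(get_state()["clock"])
snapshot("scene");print(place_of("scene","lid_edge")[:1])
for n in("rubber_ring","tape"):print(n,place_of("scene",n)[:1])
E
```

```text
0.06 [-1.2  0.1 -0.4]
0.03 [ 0.3 -0.8 -1.3]
0.01 [-0.5 -1.7 -0.4]
-0.01 [ 0.4 -0.4 -0.3]
-0.03 [-4.1 -1.2  5.2]
35.3833
[{'pixel': [235.4, 248.5], 'confidence': 0.93}]
rubber_ring [{'pixel': [288.2, 213.2], 'confidence': 0.65}]
tape []
```

The probe met nothing down to -0.01 and only stiff contact at -0.03, so the lid is latched. The ring hasn't moved either.

```bash
python3 -c "
from workcell import *
print(job_done())"
```

```text
the job is handed in; nothing more can be done
None
```

The tape lies flat in the large compartment and the lid is clicked shut, confirmed by a light second press; I left the knob and ring alone and handed in at about 35 s of the 53 s limit.

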